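# Vent the vial digester and hold its sprung cover

### The arm

A 6-joint arm with a two-finger parallel gripper is mounted at the origin on the work surface. World frame = base frame: x ahead of the robot, y to its left, z up, the work surface at z = 0. Lengths are in m, angles in rad, forces in N, time in s.
With the tool pointing down it reaches from about 0.25 to 0.775 m from the base axis. Payload 4 kg.
Tool frame: the origin (TCP) lies at the centre of the arm's flange, where the gripper is bolted on; the fingertips stand 173 mm ahead of it and the grasp point (between the pads) lies 155 mm ahead of it; z points along the fingers, y is the line along which they close (so a half turn about z gives the same grasp; the last joint's range is limited). The gripper opens to 85 mm and grips with 20 to 120 N. Pads are 22 mm wide; open, the fingers measure 114 mm over their backs; the gripper's body (76 mm by 85 mm) begins 54 mm behind the grasp point. The pads swing forward as they close: fully open they stand 13 mm farther back than shut.
Start: joints at [-1.347, 0.087, 1.371, -0, 1.684, -0.103], TCP at [0.177, -0.521, 0.405] pointing down, gripper open.
Joint ranges: [-3.1, 3.1], [-0.76, 2.03], [0.27, 2.55], [-1.08, 4.22], [0.17, 2.65], [-2.57, 2.57]. Speed limits (rad/s): [2.79, 2.79, 3.14, 3.14, 3.14, 3.14].

### API

Orientations are given as a rotation vector (axis times angle).
In Python, from bench import r gives the robot as it stands.
- The arm moves only by the shell command python3 shift.py 'ROWS' [OPENING] [FORCE]. ROWS is one flat JSON list of numbers that holds 1 to 8 rows one after another, with no inner brackets; each row has 6 numbers: dx, dy, dz in shares of the most that a row can go, 1 being 50 mm, then a rotation vector rx, ry, rz in parts of the range, where 1.0 means pi rad; each row shifts and turns the commanded pose from where the row before left it, along the tool's axes as they then stand; what a row does not reach is not made up. A row lasts 1/10 s, in which the tool goes at most 0.05 m and 0.15 rad, less where a joint would pass 70% of its speed; a pose out of reach is approached as far as the arm can. OPENING is the finger opening in m, set as the command begins (- or left out keeps the last). The fingers move at their own pace and stop on an object; FORCE is the grip in N (left out, the last holds). Time passes only in rows, so rows that do not move let the fingers close. It prints the time, the measured TCP pose, the force, the opening and the grip force at its end. Input that does not fit is refused with a message, and nothing moves.
- r.sense(): the state, without advancing time (a new reading comes with each control period).
- r.camera(name): name is "side" or "top" or "wrist"; returns the picture (384x512x3 uint8, red, green, blue); there is no depth.
- r.get_calibration(name): a dict with "fx", "fy", "cx", "cy" (pixels), "xyz" and "rotation" of the camera in the world; the wrist camera has in their place "mount" (4x4, takes a point from camera to tool coordinates, whose origin is the TCP and whose axes are the flange's). Camera axes: x right, y down, z forward; pixel columns grow to the right and rows downward; lengths in m; the calibration is good to about 2 mm. A picture is of the moment at which its call begins: read the wrist's pose just before it. get_calibration takes no time and is no camera call.
- r.finish_job(): hands the job in; it is judged then, once.
The state is a dict: "time": time; "joint_pos": joint angles; "joint_velocities": joint speeds; "joint_torque": joint torques, N m; "eef_pos": TCP position; "eef_rot": TCP orientation; "contact_force": force on the tool from outside, world axes, zero at the start; "torque": the same for the moment, N m; "opening": finger opening in m; "finger_force": force on a finger pad.
Only numpy, scipy, OpenCV 4.12 (cv2) and the standard library are available. Lean on these libraries where they do the work, as an engineer would, in place of code of your own. Each camera call takes 0.05 s, during which the arm holds its last target. There are 200 camera calls.

### The job

End the vial digester's heating run: with its cover still shut, press the white, then the yellow, then the red key on the blue console fully down, one at a time. Then raise the amber sprung cover by its bar handle until it is clearly past its balance point (the red mark on the gauge at its side) keeping hold of it so that it does not spring open to its stop, ease it down again, and finish still holding it steady just below the balance point, with the pointer well inside the gauge's green sector, so that it would drop shut by itself if let go. Leave the glassware and other things on the bench where they stand.

Things in the scene. Friction and masses are not known exactly. Their poses are not given: they have to be found in the camera images.
- digester: vial digester, fixed to the bench: grey housing 220 x 260 x 90 mm, origin at the centre of its underside; x points from its front (handle, robot side) to its back (hinge), y to its left. An angle gauge stands at its left (+y) side, 140 mm from the middle, up to 145 mm around the hinge: white, green, red mark, white; the red pointer on the cover moves along it. Both can only be seen.
- cover (a joint): angle of the amber cover (hood 170 mm from hinge to front, 220 wide, 45 high; 0.95 kg), rad: 0 shut, grows as the front rises, stop 1.55. Balance point (red mark) 0.95: below it weight pulls it shut (3 N at the handle when shut, 0.8 N at 0.77), above it the spring pulls it open (0.7 N at 1.1, 2 N at 1.4). Damping 0.25 N m s/rad, almost no friction. Green sector 0.65 to 0.90.
- cover_hinge (a point): middle of the cover's hinge line, which runs along the digester's y axis; at (90, 0, 95) mm in the digester's frame
- cover_handle (a point): middle of the handle: round black bar, 12 mm thick, 140 long, parallel to the hinge line, on arms at both ends, 50 mm before the cover's front wall. Shut, it is 220 mm in front of and 30 mm above the hinge line, 125 mm above the bench; it swings with the cover. Can be pinched from above, one finger between bar and wall, and turns between the pads as the cover swings.
- console: blue control console, fixed to the bench, 190 x 210 x 34 mm, origin at the centre of its underside; green screen on its far (+x) half, the three keys in a row along its y axis, 62 mm apart, 50 mm towards -x from its middle. Which key lies where varies.
- key_white (a joint): travel of the white key in m: 0 up, 0.006 fully down; spring key, 1.2 N to start, 4 N fully down
- key_yellow (a joint): travel of the yellow key in m: 0 up, 0.006 fully down; spring key, 1.2 N to start, 4 N fully down
- key_red (a joint): travel of the red key in m: 0 up, 0.006 fully down; spring key, 1.2 N to start, 4 N fully down
- key_white_top (a point): centre of the top of the round white key (26 mm dia in a black ring 42 mm dia), about 56 mm above the bench when up; pressed straight down
- key_yellow_top (a point): centre of the top of the round yellow key (26 mm dia in a black ring 42 mm dia), about 56 mm above the bench when up; pressed straight down
- key_red_top (a point): centre of the top of the round red key (26 mm dia in a black ring 42 mm dia), about 56 mm above the bench when up; pressed straight down
- green_bottle: green glass bottle with a yellow cap, 64 dia x 210, mm; bystander, origin under its middle
- clear_bottle: clear bottle with a white cap, 72 dia x 190, mm; bystander, origin under its middle
- sample_jar: white jar with a blue cap, 60 dia x 90, mm; bystander, origin under its middle
- beaker: clear glass beaker, 72 dia x 85, mm; bystander, origin under its middle
- vial_rack: orange vial rack, with its vials 90 x 160 x 92, mm; bystander, origin under its middle
- spatula: steel lab spatula lying flat, 180 long, mm; bystander, origin under its middle
- marker: white and blue marker pen lying flat, 130 long, mm; bystander, origin under its middle

How it is judged:
On the way, in this order (a step that is already met when the one before it is completed fails the run):
1. the white key is pressed down, the other keys up and the cover shut (value of joint key_white above 0.004 m and value of joint each of key_yellow, key_red below 0.0015 m and value of joint cover below 0.05 rad), for 0.05 s.
2. the yellow key is pressed down, the other keys up and the cover shut (value of joint key_yellow above 0.004 m and value of joint each of key_white, key_red below 0.0015 m and value of joint cover below 0.05 rad), for 0.05 s.
3. the red key is pressed down, the other keys up and the cover shut (value of joint key_red above 0.004 m and value of joint each of key_white, key_yellow below 0.0015 m and value of joint cover below 0.05 rad), for 0.05 s.
4. the cover is raised past its balance point by the fingers (value of joint cover above 1 rad and contact force between the fingers and digester above 0.1 N), for 0.1 s.
At the end, for the whole second after the job is handed in: The fingers still hold the cover (contact force above 0.1 N), steady (under 0.06 rad/s), between 0.65 and 0.90 rad, i.e. 3 to 17 degrees below its balance point at 0.95 rad; all keys are up again (value of joint cover between 0.65 and 0.9 rad and velocity of joint cover between -0.06 and 0.06 rad/s and contact force between the fingers and digester above 0.1 N and value of joint each of key_white, key_yellow, key_red below 0.0015 m); the arm keeps its last pose, push and grip.
It fails at once if the cover springs open to its stop (beyond 1.45 rad) (value of joint cover above 1.45 rad).
It fails at once if two keys are pressed at once (value of joint each of key_white, key_yellow above 0.003 m or value of joint each of key_white, key_red above 0.003 m or value of joint each of key_yellow, key_red above 0.003 m).
It fails at once if a bystander is moved more than 30 mm (distance of any of green_bottle, clear_bottle, sample_jar, beaker, vial_rack, spatula, marker from where it was at the start of the episode above 0.03 m).
It also fails if it takes over 64 s, if anything falls off the work surface, if the arm or the gripper's body presses on something with over 40 N, if the wrist force passes 120 N, or if a joint passes its speed limit or range.

## Working session

There is one attempt and no reset: what is moved stays moved. The work goes in short steps, Python scripts to look and compute and a shell command to move; the robot and the scene stay as the last step left them, time stands still between calls to the robot, and variables do not carry over. Pictures are saved under pics/ and viewed, at most 10 in all, crops included, and the job is handed in when it is done.

```bash
ls; mkdir -p pics
python3 - <<'E'
from bench import r
import cv2,numpy as np
s=r.sense();print({k:np.round(v,3).tolist() for k,v in s.items()})
for n in("top","side"):
    cv2.imwrite(f"pics/{n}0.png",r.camera(n)[:,:,::-1]);print(n,r.get_calibration(n))
print(r.get_calibration("wrist"))
E
```

```text
bench.py
pics
shift.py
{'time': 0.0, 'joint_pos': [-1.347, 0.088, 1.372, 0.0, 1.684, -0.103], 'joint_velocities': [0.0, 0.0, 0.0, -0.0, -0.0, -0.001], 'joint_torque': [0.0, -35.186, -31.328, -0.0, 0.011, 0.0], 'eef_pos': [0.177, -0.521, 0.403], 'eef_rot': [-3.097, -0.511, 0.0], 'contact_force': [-0.614, -0.985, -0.011], 'torque': [0.053, 0.011, 0.044], 'finger_force': 0.0, 'opening': 0.086}
top {'fx': 393.84014589127725, 'fy': 393.84014589127725, 'cx': 254.12094758735856, 'cy': 190.93890098700984, 'xyz': array([ 0.30879733, -0.01563323,  1.27740062]), 'rotation': array([-2.15301764,  2.1245844 , -0.19946629])}
side {'fx': 437.86715849383893, 'fy': 437.86715849383893, 'cx': 256.5789706845525, 'cy': 192.0039748106272, 'xyz': array([0.17239459, 1.13391896, 1.30846264]), 'rotation': array([-0.36434163,  2.7658663 , -1.16540218])}
{'fx': 297.2583938243347, 'fy': 297.2583938243347, 'cx': 260.68376410791495, 'cy': 189.37086093302682, 'mount': array([[ 7.35206375e-04, -9.51824048e-01, -3.06643834e-01,
         7.85663018e-02],
       [ 9.99999465e-01,  9.22991467e-04, -4.67380972e-04,
         4.00439405e-04],
       [ 7.27894091e-04, -3.06643326e-01,  9.51824217e-01,
         3.01836905e-02],
       [ 0.00000000e+00,  0.00000000e+00,  0.00000000e+00,
         1.00000000e+00]])}
```

View pics/top0.png

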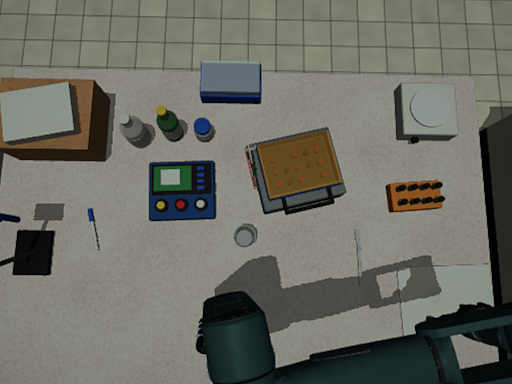

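View pics/side0.png

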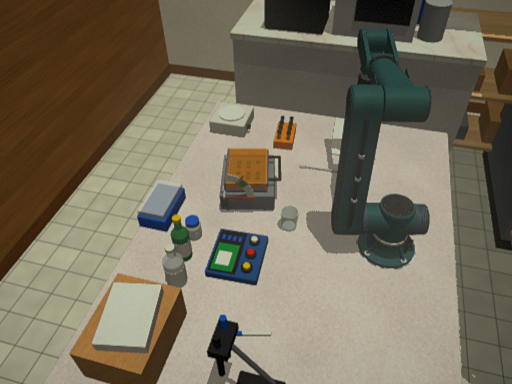

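The top view has the digester centred near (300,170) and its handle near (308,205). The keys are yellow (161,205), red (181,205) and white (200,204). The side view agrees. Next I'll measure the keys and the handle.

```bash
cat > h.py <<'E'
from bench import r
import cv2,numpy as np
from scipy.spatial.transform import Rotation as R
def cam(n,s=None):
    c=r.get_calibration(n)
    if n=="wrist":
        T=np.eye(4);T[:3,:3]=R.from_rotvec(s["eef_rot"]).as_matrix();T[:3,3]=s["eef_pos"];M=T@c["mount"];return c,M[:3,3],M[:3,:3]
    return c,np.array(c["xyz"]),R.from_rotvec(c["rotation"]).as_matrix()
def plane(n,uv,z,s=None):
    c,o,A=cam(n,s);d=A@np.array([(uv[0]-c["cx"])/c["fx"],(uv[1]-c["cy"])/c["fy"],1]);return o+d*(z-o[2])/d[2]
def blobs(hsv,lo,hi,amin=8):
    m=cv2.inRange(hsv,lo,hi);n,_,st,ce=cv2.connectedComponentsWithStats(m)
    return [(ce[i],st[i]) for i in range(1,n) if st[i,4]>=amin]
E
python3 - <<'E'
from h import *
for n,box in(("top",(145,158,218,222)),("side",(200,225,272,285))):
    im=cv2.imread(f"pics/{n}0.png");hsv=cv2.cvtColor(im,cv2.COLOR_BGR2HSV)
    for nm,lo,hi in(("yellow",(20,120,120),(35,255,255)),("red",(0,150,100),(8,255,255)),("red2",(172,150,100),(180,255,255)),("white",(0,0,140),(180,60,255))):
        for ce,st in blobs(hsv,lo,hi):
            if box[0]<ce[0]<box[2] and box[1]<ce[1]<box[3]: print(n,nm,ce.round(1),st[4],plane(n,ce,.056).round(4))
im=cv2.imread("pics/top0.png");hsv=cv2.cvtColor(im,cv2.COLOR_BGR2HSV)
m=cv2.inRange(hsv,(8,120,60),(22,255,255));m[:,:245]=0;m[:,360:]=0
c=max(cv2.findContours(m,0,2)[0],key=cv2.contourArea)
b=cv2.boxPoints(cv2.minAreaRect(c));print("amber",b.round(1).tolist(),[plane("top",p,.14).round(3).tolist() for p in b])
cr=np.hstack([cv2.resize(im[115:225,235:355],None,fx=3.3,fy=3.3,interpolation=2),cv2.resize(cv2.imread("pics/side0.png")[135:245,190:310],None,fx=3.3,fy=3.3,interpolation=2)])
cv2.imwrite("pics/crop0.png",cr)
E
```

```text
top yellow [160.1 204.7] 39 [0.472  0.2597 0.056 ]
top red [180.1 204. ] 46 [0.4751 0.1977 0.056 ]
top white [169.6 176.5] 256 [0.5621 0.2344 0.056 ]
top white [199.9 203.3] 35 [0.4782 0.1361 0.056 ]
side yellow [246.1 265.1] 36 [0.4707 0.2597 0.056 ]
side red [250.1 251.8] 33 [0.4733 0.1998 0.056 ]
side white [252.7 250.5] 78089 [0.466 0.192 0.056]
side white [253.9 238.1] 28 [0.4771 0.1352 0.056 ]
side white [223.3 257.5] 189 [0.5588 0.2489 0.056 ]
amber [[256.1000061035156, 145.10000610351562], [329.0, 128.1999969482422], [341.3999938964844, 181.60000610351562], [268.5, 198.5]] [[0.644, -0.036, 0.14], [0.701, -0.256, 0.14], [0.537, -0.289, 0.14], [0.483, -0.074, 0.14]]
```

View pics/crop0.png

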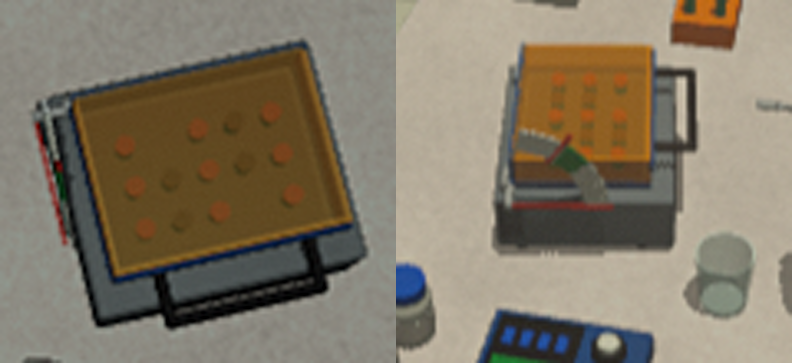

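The keys agree to within 2 mm across the two views, at the expected 62 mm spacing. In world xy they are white (0.478, 0.136), red (0.474, 0.199) and yellow (0.471, 0.260). I'll turn the tool so it closes along the digester's x axis, and close the fingers for pressing.

Careful with the scale: shifts go in shares of 50 mm and turns go in shares of pi rad. That gives: -0.15 rad / 3.1416 = -0.0477.

```bash
python3 shift.py '[0, 0, 0, 0, 0, -0.0477, 0, 0, 0, 0, 0, -0.0477, 0, 0, 0, 0, 0, -0.0477, 0, 0, 0, 0, 0, -0.0477, 0, 0, 0, 0, 0, -0.0477, 0, 0, 0, 0, 0, -0.0477, 0, 0, 0, 0, 0, -0.0477, 0, 0, 0, 0, 0, -0.0477]' 0 30
python3 shift.py '[0, 0, 0, 0, 0, -0.0477, 0, 0, 0, 0, 0, -0.0477, 0, 0, 0, 0, 0, 0]'
cat >> h.py <<'E'
def delta(p):
    s=r.sense();A=R.from_rotvec(s["eef_rot"]).as_matrix()
    print("tool delta",(A.T@(np.array(p)-s["eef_pos"])).round(4),"eef",np.round(s["eef_pos"],4),"yaxis",A[:,1].round(3),"z",A[:,2].round(3),"q",np.round(s["joint_pos"],2),"F",np.round(s["contact_force"],1),"op",round(float(s["opening"]),4),"ff",round(float(s["finger_force"]),1))
E
python3 -c "
from h import *
delta([.4775,.1357,.36])
# handle/digester from crop pixels
f=lambda u,v,z: plane('top',(235+u/3.3,115+v/3.3),z).round(4)
print(f(170,318,.125),f(322,284,.125), 'bar ends'); print('beaker',plane('side',(289,228),0))
"
```

```text
time: 0.9
eef_pos: [0.1765, -0.5208, 0.404]
eef_rot: [-2.262, -2.178, -0.001]
contact_force: [-1.1, 0.2, -0.0]
opening: 0.0002
finger_force: 0.0
time: 1.2
eef_pos: [0.1765, -0.5208, 0.4041]
eef_rot: [-1.92, -2.486, -0.001]
contact_force: [-0.2, 0.3, 1.0]
opening: -0.0001
finger_force: 0.0
tool delta [0.559  0.4572 0.0448] eef [ 0.1765 -0.5208  0.4041] yaxis [0.967 0.253 0.   ] z [-0.     0.001 -1.   ] q [-1.35  0.09  1.37  0.    1.68 -1.6 ] F [-0.2  0.3  1. ] op -0.0001 ff 0.0
[ 0.4483 -0.128   0.125 ] [ 0.4809 -0.2649  0.125 ] bar ends
beaker [0.37073757 0.00563961 0.        ]
```

In the tool's units: 0.035 m is 0.7, 0.0286 m is 0.572.

```bash
python3 shift.py '[0.7, 0.572, 0, 0, 0, 0, 0.7, 0.572, 0, 0, 0, 0, 0.7, 0.572, 0, 0, 0, 0, 0.7, 0.572, 0, 0, 0, 0, 0.7, 0.572, 0, 0, 0, 0, 0.7, 0.572, 0, 0, 0, 0, 0.7, 0.572, 0, 0, 0, 0, 0.7, 0.572, 0, 0, 0, 0]' >/dev/null
python3 shift.py '[0.7, 0.572, 0, 0, 0, 0, 0.7, 0.572, 0, 0, 0, 0, 0.7, 0.572, 0, 0, 0, 0, 0.7, 0.572, 0, 0, 0, 0, 0.7, 0.572, 0, 0, 0, 0, 0.7, 0.572, 0, 0, 0, 0, 0.7, 0.572, 0, 0, 0, 0, 0.7, 0.572, 0, 0, 0, 0]' >/dev/null
python3 shift.py '[0, 0, 0.9, 0, 0, 0, 0, 0, 0.9, 0, 0, 0, 0, 0, 0, 0, 0, 0, 0, 0, 0, 0, 0, 0]' >/dev/null
python3 - <<'E'
from h import *
delta([.4775,.1357,.231])
s=r.sense();im=r.camera("wrist")[:,:,::-1];cv2.imwrite("pics/w1.png",im)
hsv=cv2.cvtColor(im,cv2.COLOR_BGR2HSV)
for nm,lo,hi in(("yellow",(20,120,120),(35,255,255)),("red",(0,150,80),(8,255,255)),("white",(0,0,150),(180,50,255))):
    for ce,st in blobs(hsv,np.array(lo),np.array(hi),100):
        print(nm,ce.round(0),st[2:],plane("wrist",ce,.056,s).round(4))
E
```

```text
tool delta [-0.001   0.0002  0.0833] eef [0.4773 0.1367 0.3143] yaxis [ 0.968  0.251 -0.002] z [-0.002 -0.001 -1.   ] q [ 0.16  0.    1.64 -0.    1.5  -0.09] F [0.8 0.5 0.5] op 0.0004 ff 0.0
yellow [297.  30.] [  37   41 1189] [0.4708 0.2591 0.056 ]
red [278. 120.] [ 34  35 945] [0.4739 0.1975 0.056 ]
white [112. 153.] [  260   384 64568] [0.356 0.141 0.056]
white [448. 215.] [  236   372 27773] [0.6311 0.1587 0.056 ]
white [400.  96.] [  85   91 5042] [0.5561 0.2363 0.056 ]
white [261. 196.] [ 28  28 595] [0.477  0.1361 0.056 ]
white [508. 268.] [  8  28 149] [0.7038 0.1259 0.056 ]
white [261. 325.] [ 11  25 223] [0.5094 0.0114 0.056 ]
white [166. 331.] [ 23  20 158] [ 0.4241 -0.0189  0.056 ]
```

View pics/w1.png

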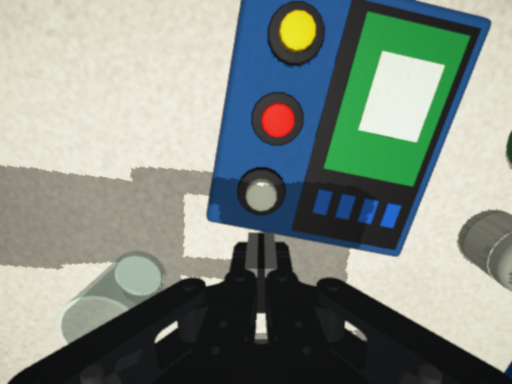

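The wrist view shows white at (261,196), red at (278,120) and yellow at (297,30), all within 2 mm of the earlier estimates. The closed fingers are above white, so I'll press it.

In the tool's units: 0.045 m is 0.9, 0.03 m is 0.6.

```bash
python3 shift.py '[-0.02, 0, 0.9, 0, 0, 0, 0, 0, 0.6, 0, 0, 0, 0, 0, 0.2, 0, 0, 0, 0, 0, 0.1, 0, 0, 0, 0, 0, 0.06, 0, 0, 0, 0, 0, 0, 0, 0, 0, 0, 0, 0, 0, 0, 0]'; python3 -c "
from h import *
delta([.4775,.1357,.221])"
```

```text
time: 3.95
eef_pos: [0.4787, 0.1358, 0.224]
eef_rot: [1.918, 2.484, 0.005]
contact_force: [0.9, -1.0, 3.6]
opening: -0.0001
finger_force: 1.8
tool delta [ 0.0002 -0.0012  0.003 ] eef [0.4787 0.1358 0.224 ] yaxis [0.967 0.253 0.005] z [ 0.005  0.    -1.   ] q [ 0.16  0.08  1.75 -0.    1.31 -0.09] F [ 0.9 -1.   3.6] op -0.0001 ff 1.8
```

In the tool's units: 0.002 m is 0.04, 0.001 m is 0.02.

```bash
python3 shift.py '[0, 0, 0.04, 0, 0, 0, 0, 0, 0.02, 0, 0, 0, 0, 0, 0, 0, 0, 0]' | grep -E 'pos|force'
```

```text
eef_pos: [0.4788, 0.1358, 0.2232]
contact_force: [-5.8, -2.2, 17.6]
finger_force: 8.8
```

The key bottomed out at 17.6 N, so white is fully down. Yellow is next.

In the tool's units: 0.042 m is 0.84, -0.04 m is -0.8.

```bash
python3 shift.py '[0, 0, -0.8, 0, 0, 0, 0.8, 0.16, 0, 0, 0, 0, 0.8, 0.16, 0, 0, 0, 0, 0.84, 0.16, 0, 0, 0, 0, 0, 0, 0, 0, 0, 0, 0, 0, 0, 0, 0, 0]' >/dev/null; python3 -c "
from h import *
delta([.471,.2597,.221])"
```

```text
tool delta [-0.0013  0.0009  0.0376] eef [0.4698 0.2607 0.2586] yaxis [0.967 0.255 0.   ] z [ 0. -0. -1.] q [ 0.4   0.13  1.61 -0.    1.39  0.14] F [-0.5 -0.5 -0.1] op 0.0002 ff 0.0
```

In the tool's units: 0.025 m is 0.5, 0.006 m is 0.12.

```bash
python3 shift.py '[-0.02, 0.02, 0.5, 0, 0, 0, 0, 0, 0.12, 0, 0, 0, 0, 0, 0.1, 0, 0, 0, 0, 0, 0.06, 0, 0, 0, 0, 0, 0.04, 0, 0, 0, 0, 0, 0, 0, 0, 0, 0, 0, 0, 0, 0, 0]' | grep -E 'pos|force'
```

```text
eef_pos: [0.4709, 0.258, 0.2231]
contact_force: [-11.5, -6.8, 23.2]
finger_force: 12.0
```

Yellow bottomed out as well. Red is next.

In the tool's units: -0.04 m is -0.8, -0.03 m is -0.6.

```bash
python3 shift.py '[0, 0, -0.8, 0, 0, 0, -0.6, -0.12, 0, 0, 0, 0, -0.6, -0.12, 0, 0, 0, 0, 0, 0, 0, 0, 0, 0, 0, 0, 0, 0, 0, 0]' >/dev/null; python3 -c "
from h import *
delta([.4742,.1985,.221])"
```

```text
tool delta [ 0.0015 -0.0005  0.0371] eef [0.475  0.1971 0.2581] yaxis [0.968 0.251 0.001] z [ 0.     0.001 -1.   ] q [0.28 0.09 1.67 0.   1.39 0.03] F [-0.5 -0.2 -0.3] op 0.0002 ff 0.0
```

In the tool's units: 0.025 m is 0.5, 0.006 m is 0.12.

```bash
python3 shift.py '[0.02, 0, 0.5, 0, 0, 0, 0, 0, 0.12, 0, 0, 0, 0, 0, 0.1, 0, 0, 0, 0, 0, 0.06, 0, 0, 0, 0, 0, 0.02, 0, 0, 0, 0, 0, 0, 0, 0, 0, 0, 0, 0, 0, 0, 0]' | grep -E 'pos|force'
python3 shift.py '[0, 0, -1, 0, 0, 0, 0, 0, -1, 0, 0, 0, 0, 0, -0.8, 0, 0, 0, 0, 0, 0, 0, 0, 0, 0, 0, 0, 0, 0, 0]' 0.085 >/dev/null; python3 -c "
from h import *
delta([.4646,-.1965,.36])"
```

```text
eef_pos: [0.4741, 0.1995, 0.223]
contact_force: [-12.3, -3.6, 25.7]
finger_force: 12.7
tool delta [-0.3805 -0.1103 -0.0011] eef [0.4746 0.1995 0.3593] yaxis [0.967 0.254 0.003] z [ 0.003  0.001 -1.   ] q [0.29 0.02 1.53 0.   1.59 0.03] F [-0.1  0.1 -0.2] op 0.0721 ff 0.0
```

All three keys are done. I'll move above the handle at a safe height, clear of the gauge.

In the tool's units: -0.05 m is -1, -0.04 m is -0.8.

```bash
python3 shift.py '[0, 0, -1, 0, 0, 0, -0.8, -0.276, 0, 0, 0, 0, -0.96, -0.276, 0, 0, 0, 0, -0.96, -0.276, 0, 0, 0, 0, -0.96, -0.276, 0, 0, 0, 0, -0.96, -0.276, 0, 0, 0, 0, -0.96, -0.276, 0, 0, 0, 0, -0.96, -0.276, 0, 0, 0, 0]' 0.045 >/dev/null
python3 shift.py '[-0.96, -0.276, 0, 0, 0, 0, 0, 0, 1, 0, 0, 0, 0, 0, 0, 0, 0, 0, 0, 0, 0, 0, 0, 0]' >/dev/null
python3 - <<'E'
from h import *
delta([.4646,-.1965,.36])
s=r.sense();im=r.camera("wrist")[:,:,::-1];cv2.imwrite("pics/w2.png",im)
E
```

```text
tool delta [-0.0047  0.0008 -0.0052] eef [ 0.4626 -0.1921  0.3548] yaxis [ 0.967  0.253 -0.005] z [-0.006  0.004 -1.   ] q [-0.51 -0.    1.56  0.    1.59 -0.76] F [ 0.8 -0.3  0.6] op 0.0449 ff 0.0
```

View pics/w2.png

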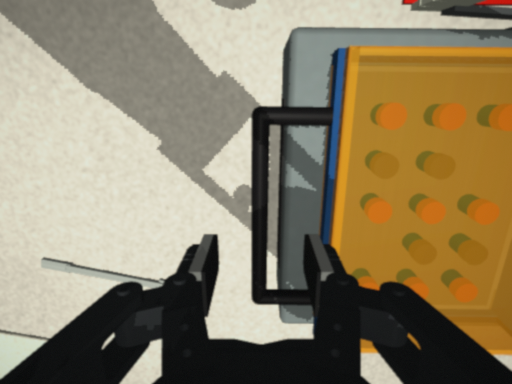

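The wrist view shows the bar running from (261,115) to (259,297) between the fingers, almost exactly square to them. I'll cast its ends onto z=0.125.

Run:
```python
from h import *
s=r.sense();im=cv2.imread("pics/w2.png");g=im.max(2)
pts=[]
for v in range(130,285,5):
    row=g[v,245:275]<60;u=np.where(row)[0]
    if len(u)>3: pts.append(((u.min()+u.max())/2+245,v,len(u)))
pts=np.array(pts);k=np.polyfit(pts[:,1],pts[:,0],1);print(k,np.median(pts[:,2]))
a=plane("wrist",(np.polyval(k,110),110),.125,s);b=plane("wrist",(np.polyval(k,301),301),.125,s);print(a,b,np.linalg.norm(a-b),(a+b)/2)
y=(a-b)/np.linalg.norm(a-b);x=np.array([y[1],-y[0],0]);h=(a+b)/2
print("x axis",x.round(3),"hinge",h+.22*x)
A=R.from_rotvec(s["eef_rot"]).as_matrix()
delta(h-A[:,2]*.155)
```

```text
[-1.02016129e-02  2.61639718e+02] 15.0
[ 0.44600295 -0.12630843  0.125     ] [ 0.48287237 -0.27240651  0.125     ] 0.15067847349730093 [ 0.46443766 -0.19935747  0.125     ]
x axis [0.97  0.245 0.   ] hinge [ 0.67775    -0.14552581  0.125     ]
tool delta [-0.0073 -0.0009  0.0781] eef [ 0.4635 -0.1922  0.3581] yaxis [ 0.967  0.254 -0.   ] z [-0.  0. -1.] q [-0.51 -0.01  1.56  0.    1.59 -0.76] F [0.3 0.1 1.1] op 0.0449 ff 0.0
```

In the tool's units: 0.03 m is 0.6, -0.006 m is -0.12.

```bash
python3 shift.py '[-0.12, -0.02, 0.6, 0, 0, 0, 0, 0, 0.6, 0, 0, 0, 0, 0, 0.32, 0, 0, 0, 0, 0, 0, 0, 0, 0, 0, 0, 0, 0, 0, 0]' | grep -E 'pos|force'
python3 shift.py '[0, 0, 0, 0, 0, 0, 0, 0, 0, 0, 0, 0, 0, 0, 0, 0, 0, 0, 0, 0, 0, 0, 0, 0, 0, 0, 0, 0, 0, 0, 0, 0, 0, 0, 0, 0]' 0 30; python3 -c "
from h import *
delta([.4644,-.1985,.28])"
```

```text
eef_pos: [0.4649, -0.1985, 0.2848]
contact_force: [-0.1, 0.1, 0.6]
finger_force: 0.0
time: 9.6
eef_pos: [0.4627, -0.1994, 0.2836]
eef_rot: [-1.92, -2.486, 0.006]
contact_force: [-6.8, -1.3, 5.6]
opening: 0.0107
finger_force: 29.2
tool delta [0.0005 0.0019 0.0036] eef [ 0.4627 -0.1994  0.2836] yaxis [ 0.968  0.252 -0.003] z [-0.002 -0.003 -1.   ] q [-0.52  0.04  1.66 -0.    1.44 -0.77] F [-6.8 -1.3  5.6] op 0.0107 ff 29.2
```

The pads hold the bar (10.7 mm, 29 N). I'll raise it along the arc in half-steps of 0.05 rad per row.

```bash
cat >> h.py <<'E'
def th(h0=(.4644,-.199,.125)):
    s=r.sense();A=R.from_rotvec(s["eef_rot"]).as_matrix();g=np.array(s["eef_pos"])+A[:,2]*.155
    x=np.array([.970,.245,0]);d=g-np.array(h0);px=-.22+d@x;pz=.03+d[2]
    print("theta est",round(np.arctan2(pz,-px)-.1355,3),"radius",round(np.hypot(px,pz),4),"lat",round(float(d@[-.245,.97,0]),4));delta(s["eef_pos"])
E
python3 shift.py '[0, 0.04, -0.22, 0, 0, 0, 0, 0.04, -0.22, 0, 0, 0, 0, 0.06, -0.212, 0, 0, 0, 0, 0.06, -0.212, 0, 0, 0, 0, 0.08, -0.206, 0, 0, 0, 0, 0.08, -0.206, 0, 0, 0, 0, 0.1, -0.196, 0, 0, 0, 0, 0.1, -0.196, 0, 0, 0]' | grep -E 'force|opening'
python3 - <<'E'
from h import *
th();cv2.imwrite("pics/s1.png",r.camera("side")[:,:,::-1])
E
```

```text
contact_force: [-6.9, -4.9, -0.9]
opening: 0.0107
finger_force: 29.3
theta est 0.398 radius 0.2272 lat -0.0003
tool delta [0. 0. 0.] eef [ 0.4891 -0.1928  0.3656] yaxis [ 0.968  0.251 -0.007] z [-0.007 -0.003 -1.   ] q [-0.48  0.05  1.49 -0.01  1.61 -0.74] F [-6.9 -4.9 -0.9] op 0.0107 ff 29.3
```

View pics/s1.png

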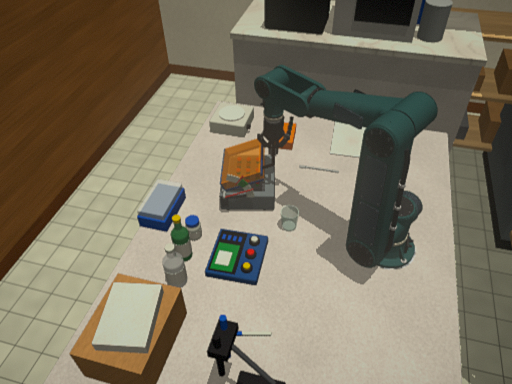

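The cover is up about 0.4 rad and held by the bar, and the bench is undisturbed. Carrying on.

In the tool's units: -0.0092 m is -0.184, -0.0086 m is -0.172.

```bash
python3 shift.py '[0, 0.1, -0.184, 0, 0, 0, 0, 0.1, -0.184, 0, 0, 0, 0, 0.14, -0.172, 0, 0, 0, 0, 0.14, -0.172, 0, 0, 0, 0, 0.15, -0.156, 0, 0, 0, 0, 0.16, -0.156, 0, 0, 0, 0, 0.172, -0.14, 0, 0, 0, 0, 0.172, -0.14, 0, 0, 0]' | grep -E 'pning'; python3 -c "
from h import *
th()"
```

```text
theta est 0.79 radius 0.2303 lat -0.0004
tool delta [0. 0. 0.] eef [ 0.5438 -0.1786  0.434 ] yaxis [ 0.968  0.25  -0.004] z [-0.003 -0.006 -1.   ] q [-0.41  0.13  1.26 -0.01  1.75 -0.67] F [-9.  -4.2  7.5] op 0.0108 ff 29.3
```

In the tool's units: 0.0095 m is 0.19, 0.0093 m is 0.186.

```bash
python3 shift.py '[0, 0.16, -0.14, 0, 0, 0, 0, 0.18, -0.12, 0, 0, 0, 0, 0.186, -0.108, 0, 0, 0, 0, 0.19, -0.1, 0, 0, 0, 0, 0.19, -0.09, 0, 0, 0, 0, 0.16, -0.06, 0, 0, 0, 0, 0, 0, 0, 0, 0, 0, 0, 0, 0, 0, 0]' | grep -E 'pning'
python3 - <<'E'
from h import *
th();im=r.camera("side")[130:220,205:325,::-1];cv2.imwrite("pics/s2.png",cv2.resize(im,None,fx=6,fy=6,interpolation=2))
E
```

```text
theta est 1.068 radius 0.2304 lat -0.0003
tool delta [0. 0. 0.] eef [ 0.5967 -0.1648  0.465 ] yaxis [0.968 0.251 0.004] z [ 0.005 -0.005 -1.   ] q [-0.36  0.24  1.08 -0.    1.82 -0.62] F [-1.5 -5.7  6.2] op 0.0105 ff 31.3
```

View pics/s2.png

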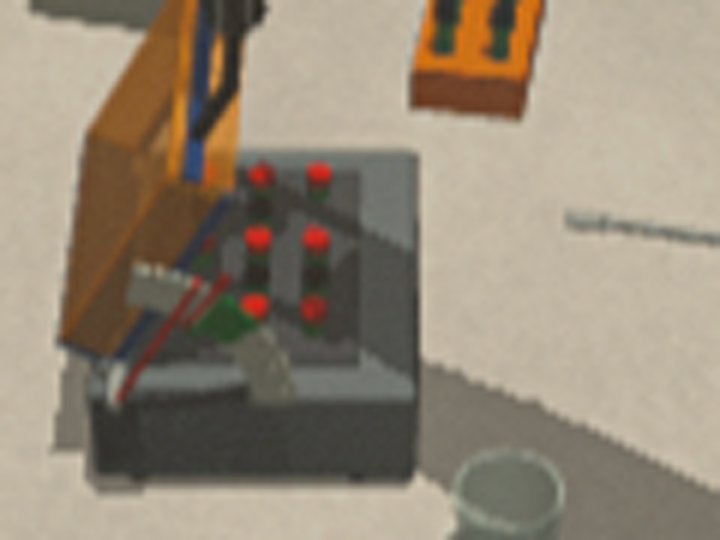

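The pointer is just past the red mark, about 1.05 rad, which matches my estimate of 1.07. I'll add a little margin, hold, then ease it down to about 0.78.

In the tool's units: 0.005 m is 0.1, -0.002 m is -0.04.

```bash
python3 shift.py '[0, 0.1, -0.04, 0, 0, 0, 0, 0.1, -0.04, 0, 0, 0, 0, 0, 0, 0, 0, 0, 0, 0, 0, 0, 0, 0, 0, 0, 0, 0, 0, 0]' >/dev/null;python3 -c "
from h import *
th()"
python3 shift.py '[0, -0.1, 0.04, 0, 0, 0, 0, -0.1, 0.04, 0, 0, 0, 0, -0.16, 0.06, 0, 0, 0, 0, -0.19, 0.09, 0, 0, 0, 0, -0.19, 0.1, 0, 0, 0, 0, -0.186, 0.108, 0, 0, 0, 0, -0.18, 0.12, 0, 0, 0, 0, -0.16, 0.14, 0, 0, 0]' >/dev/null
python3 shift.py '[0, 0, 0, 0, 0, 0, 0, 0, 0, 0, 0, 0, 0, 0, 0, 0, 0, 0, 0, 0, 0, 0, 0, 0]'|grep force
python3 - <<'E'
from h import *
th();im=r.camera("side")[130:220,205:325,::-1];cv2.imwrite("pics/s3.png",cv2.resize(im,None,fx=6,fy=6,interpolation=2))
E
```

```text
theta est 1.114 radius 0.2301 lat -0.0003
tool delta [0. 0. 0.] eef [ 0.6065 -0.1624  0.4683] yaxis [0.968 0.251 0.004] z [ 0.005 -0.005 -1.   ] q [-0.35  0.26  1.05 -0.    1.83 -0.61] F [-0.2 -5.   5.2] op 0.0106 ff 31.4
contact_force: [-4.4, -3.9, 5.1]
finger_force: 32.3
theta est 0.793 radius 0.2284 lat -0.0001
tool delta [0. 0. 0.] eef [ 0.5447 -0.1782  0.4329] yaxis [0.968 0.251 0.001] z [ 0.002 -0.004 -1.   ] q [-0.41  0.13  1.26 -0.    1.74 -0.67] F [-4.4 -3.9  5.1] op 0.0101 ff 32.3
```

View pics/s3.png

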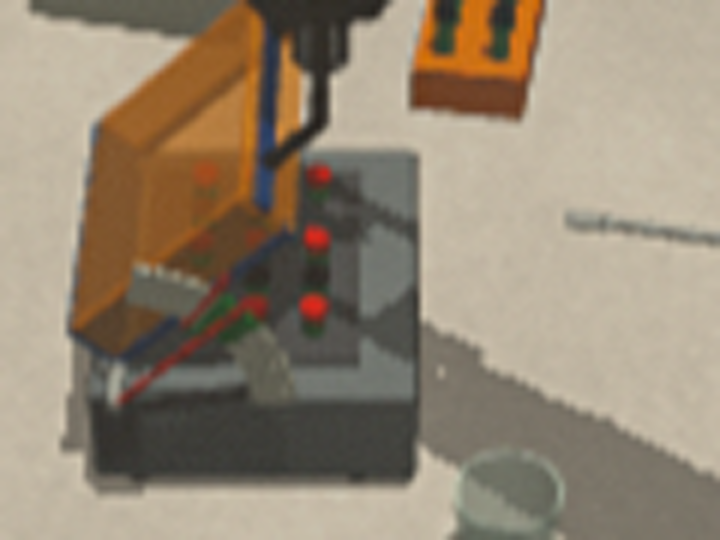

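The pointer is mid-green, about 0.79 rad, with the bar gripped at 32 N and steady. I'm handing the job in.

```bash
python3 shift.py '[0, 0, 0, 0, 0, 0, 0, 0, 0, 0, 0, 0, 0, 0, 0, 0, 0, 0, 0, 0, 0, 0, 0, 0]'|grep -E 'time|pos'; python3 -c "
from h import *
th();print(r.finish_job())"
```

```text
time: 14.25
eef_pos: [0.5448, -0.1781, 0.4329]
theta est 0.793 radius 0.2284 lat -0.0001
tool delta [0. 0. 0.] eef [ 0.5448 -0.1781  0.4329] yaxis [0.968 0.251 0.001] z [ 0.002 -0.004 -1.   ] q [-0.41  0.13  1.26 -0.    1.74 -0.67] F [-4.  -3.8  6. ] op 0.0105 ff 32.3
the job is handed in; nothing more can be done
None
```

I pressed the white, yellow and red keys fully down in that order, raised the cover to about 1.1 rad and eased it back, and handed in at about 14 s still holding it steady at about 0.79 rad, mid-green; the hand-in returned no verdict.

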